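# Show an oil bottle from the flap-front case to the inspection camera

## Task

Open the clear case by its brass handle, pulling the sloping front flap up, over and fully down towards you, and take out the bottle with the red dot on its cap. Hold it up to the inspection camera: upright and still, the middle of its label straight in front of the lens at lens height, 11 cm away (above the white ring on the camera's foot), the label squarely facing the lens. Finish while still holding it there; leave the flap down, the other bottles in their pockets and everything else on the table as it was.

Things in the scene. Friction and masses are not known exactly. Their poses are not given: they have to be found in the camera images.
- case: wooden bottle case fixed to the table, 160 deep (x) x 330 wide (y), front to its -x, towards the robot; origin under its centre. Front board 45 high. Clear back panel 120 high, inner face at x = +70, 55 behind the pockets' centre line. Slatted sides at y = +-159, 10 thick, rising with the flap's slope from 45 high at the front to about 155 at the back.
- rack (a point): middle of the top of the wooden rack in the case (70 x 270, 37 above the table; axes as the case's). Four square pockets 33 wide and 15 deep along its y, at y = -97.5, -32.5, +32.5, +97.5 from here, one bottle in each.
- flap (a joint): clear flap, 300 wide, 182 long, 5 thick, 0.3 kg, hinged 45 above the table at case x = -70, axis along the case's y. 0: shut, sloping 40 degrees above level back over the bottles (so at the start). 0.87 rad: upright. 2.42: fully down (stop), level. Free, damped hinge: it sinks shut if let go short of upright; let go 0.15 rad past upright it sinks fully down by itself in some 3 s.
- flap_handle (a point): centre of the brass bar handle on the flap's free edge: 14 in diameter, 40 long, parallel to the hinge, in the flap's plane, 202 from the hinge line, 20 beyond the edge, on two 6 mm stems 12 either side of the middle. Taken from above over its two ends (fingers closing along the hinge direction) it pivots between the fingers. Axis z: from hinge to handle.
- flap_hinge (a point): middle of the flap's hinge line; turns with the flap (y along the hinge, to the case's left; z along the flap towards the handle).
- bottle_red: the bottle wanted: square amber bottle, body 30 x 30 x 44 high, round white cap 22 in diameter from 46 to 70 above its base, red dot on top; about 45 g. Origin at the centre of its underside, z up. Paper label with red stripe on its -x face. Stands in one of the four pockets (which varies), label to the case's front, underside 22 and top 92 above the table.
- label (a point): middle of the red bottle's label: on its -x face, 15.5 from its axis, 24 above its underside; axes as the bottle's.
- label_aim (a point): point 110 straight out from the middle of the red bottle's label (bottle's -x); falls on the lens when it is presented rightly.
- camera: stand of the inspection camera, fixed to the robot's right: black foot 260 x 120 x 10 (its x = -195 to +65), post 18 in diameter at x = +35, 270 high, white head 55 wide, 45 high. Origin at table level under the head; looks along its -x, roughly to the robot's left (world +y). White ring 60 across on the foot at x = -140, straight under where the label must be.
- lens (a point): middle of the lens's front glass; axes as the stand's, looks along -x. Its height above the table varies from 170 to 230 between starts.
- view (a point): point 110 straight in front of the lens, at lens height, over the ring: where the middle of the label must be.
- bottle_yellow: square amber oil bottle like bottle_red but with a yellow dot and label stripe; a bystander that stays in its pocket. Origin at the centre of its underside.
- bottle_green: square amber oil bottle like bottle_red but with a green dot and label stripe; a bystander that stays in its pocket. Origin at the centre of its underside.
- bottle_blue: square amber oil bottle like bottle_red but with a blue dot and label stripe; a bystander that stays in its pocket. Origin at the centre of its underside.
- bean_jar: dark jar with white lid, 76 in diameter, 85 high; bystander; origin under its centre
- cream_pot: white cream pot, 48 in diameter, 46 high; bystander; origin under its centre
- cylinder: clear measuring cylinder with red marks, foot 68 in diameter, 130 high; bystander; origin under its centre
- spray: clear square spray bottle 24 x 24 with black cap, 95 high; bystander; origin under its centre
- mug: blue mug, 76 in diameter, 85 high; bystander; origin under its centre

How it is judged:
On the way, in this order (a step that is already met when the one before it is completed fails the run):
1. the flap is pulled fully down (value of joint flap above 2.2 rad), for 0.2 s.
2. the red bottle is lifted clear of the case in the fingers (height (world z) of bottle_red above 0.12 m and contact force between bottle_red and the fingers above 0.3 N), for 0.2 s.
At the end, for the whole second after the job is handed in: Red-dot bottle held in the air by the fingers only: label centre within 25 mm of the point 110 mm before the lens, facing it within 15 degrees, upright within 11 degrees, still; flap down (over 2.2 rad); other bottles within 20 mm, other things within 30 mm of where they were (distance between label and view below 0.025 m and distance between label_aim and lens below 0.06 m and angle between the x axis of bottle_red and the x axis of lens, either way round below 0.26 rad and angle between bottle_red's own z axis and vertical below 0.2 rad and contact force between bottle_red and the fingers above 0.3 N and contact force between bottle_red and camera below 0.1 N and contact force between bottle_red and case below 0.1 N and linear speed of bottle_red below 0.03 m/s and angular speed of bottle_red below 0.3 rad/s and value of joint flap above 2.2 rad and distance of each of bottle_yellow, bottle_green, bottle_blue from where it was at the start of the episode below 0.02 m and distance of each of bean_jar, cream_pot, cylinder, spray, mug from where it was at the start of the episode below 0.03 m); the arm keeps its last pose, push and grip.
It fails at once if another bottle is pulled out or thrown about (moved over 30 mm) (distance of any of bottle_yellow, bottle_green, bottle_blue from where it was at the start of the episode above 0.03 m).
It fails at once if something else on the table is shifted by over 40 mm or tipped over (distance of any of bean_jar, cream_pot, cylinder, spray, mug from where it was at the start of the episode above 0.04 m or angle between any of bean_jar, cream_pot, cylinder, spray, mug's own z axis and vertical above 0.6 rad).
It also fails if it takes over 51 s, if anything falls off the work surface, if the arm or the gripper's body presses on something with over 40 N, if the wrist force passes 120 N, or if a joint passes its speed limit or range.

## Robot

A 6-joint arm with a two-finger parallel gripper is mounted at the origin on the work surface. World frame = base frame: x ahead of the robot, y to its left, z up, the work surface at z = 0. Lengths are in m, angles in rad, forces in N, time in s.
With the tool pointing down it reaches from about 0.375 to 0.975 m from the base axis. Payload 3.8 kg.
Tool frame: the origin (TCP) lies on the centre line of the jaws, within the pads' length; the fingertips stand 14 mm ahead of it and the grasp point (between the pads) lies 5 mm behind it; z points along the fingers, y is the line along which they close (so a half turn about z gives the same grasp; the last joint's range is limited). The gripper opens to 85 mm and grips with 20 to 120 N. Pads are 22 mm wide; open, the fingers measure 114 mm over their backs; the gripper's body (76 mm by 85 mm) begins 54 mm behind the grasp point. The pads swing forward as they close: fully open they stand 13 mm farther back than shut.
Start: joints at [1.1, 0.264, 1.604, -0, 1.274, -0.037], TCP at [0.284, 0.612, 0.245] pointing down, gripper open.
Joint ranges: [-2.63, 2.63], [-0.94, 2.18], [0.31, 2.57], [-1.31, 4.45], [0, 2.66], [-2.55, 2.55]. Speed limits (rad/s): [2.57, 2.57, 3.14, 3.14, 3.14, 3.14].

## Interface

Orientations are given as a rotation vector (axis times angle).
In Python, from workcell import bot, eyes, spot_in gives the robot as it stands.
- The arm moves only by the tool carry_out, never from a script. Its argument "series" is text: rows parted by semicolons, each of 4 numbers parted by spaces: the shift along the world's x, y, z in m, then the turn about the world's z in degrees. In form: tx ty tz roll; .... A call has 1 to 20 rows; each row shifts and turns the commanded pose from where the row before left it; what a row does not reach is not made up. A row lasts 1/8 s, in which the tool goes at most 62.5 mm and 10.7 degrees, less where a joint would pass 70% of its speed; a pose out of reach is approached as far as the arm can. A call is refused whole if a number of a shift passes 0.0625 or a number of a turn 10.7, either way. A call with a gripper value outside its range is refused whole. "jaw" is the gripper command: -1 is shut, 1 is fully open, values between are in proportion, set as the call begins (left out, the last holds). The fingers move at their own pace and stop on an object; "grip_force" is the grip in N (left out, the last holds). Time passes only in rows, so rows that do not move let the fingers close. It gives the time, the measured TCP pose, the force, the opening and the grip force at its end, in the units of the state.
- bot.read_state(): the state, without advancing time (a new reading comes with each control period).
- eyes.read_camera(name): name is "side" or "top" or "wrist"; returns (picture, depth): 384x512x3 uint8, blue, green, red; 384x512 float32, m along the optical axis (not along the pixel's ray), 0 where there is no reading.
- eyes.get_calibration(name): a dict with "K" (3x3 intrinsics, pixels), "distortion" ([k1, k2, p1, p2, k3] as OpenCV has them; the pictures are not rectified), "position" and "rotation" of the camera in the world; the wrist camera has in their place "T_tool_cam" (4x4, takes a point from camera to tool coordinates, whose origin is the TCP and whose axes are the flange's). Camera axes: x right, y down, z forward; pixel columns grow to the right and rows downward; lengths in m; the calibration is good to about 2 mm. A picture is of the moment at which its call begins: read the wrist's pose just before it. get_calibration takes no time and is no camera call.
- bot.finish_job(): hands the job in; it is judged then, once.
Trained networks look in the newest picture that a camera, given by its name, has taken for a name from the list of things; names that differ only in an ending like _2 or _b are one class to them, and where a whole thing is asked for, a point or a joint stands for the part that bears it (a point fixed in the world has none). Each returns a list of dicts, best first, with "score" (0 to 1); they miss things now and then, are a little off and sometimes report something else, mostly with a low value. They report only what shows in the picture. A call takes as long as a camera call.
- spot_in(camera, target): "rect" ([centre column, centre row, width, height] in pixels, round what is visible of it).
The state is a dict: "time": time; "q": joint angles; "joint_vel": joint speeds; "joint_torque": joint torques, N m; "tool_pos": TCP position; "tcp_rot": TCP orientation; "wrist_force": force on the tool from outside, world axes, zero at the start; "torque": the same for the moment, N m; "width": opening from 0.0 (shut) to 1.0 (fully open); "grip_force": force on a finger pad.
Only numpy, scipy, OpenCV 4.12 (cv2) and the standard library are available. Lean on these libraries where they do the work, as an engineer would, in place of code of your own. Each camera call takes 0.05 s, during which the arm holds its last target. There are 200 camera calls.

## Working session

There is one attempt and no reset: what is moved stays moved. The work goes in short steps, Python scripts to look and compute and a tool call to move; the robot and the scene stay as the last step left them, time stands still between calls to the robot, and variables do not carry over. Pictures are saved under pics/ and viewed, at most 10 in all, crops included, and the job is handed in when it is done.

Besides the shell and the picture viewer there is one more tool, called after "Request:" as name(argument=value, ...) on one line, values as JSON. carry_out: Moves the arm, as the interface text tells. Its arguments: {"type":"object","properties":{"series":{"type":"string"},"jaw":{"type":"number"},"grip_force":{"type":"number"}},"required":["series"]}

```bash
mkdir -p pics
cat > h.py <<'E'
import numpy as np, cv2
from scipy.spatial.transform import Rotation as R
from workcell import bot, eyes, spot_in
def cam(name):
    s=bot.read_state(); img,d=eyes.read_camera(name); c=eyes.get_calibration(name)
    K=np.array(c["K"]);D=np.array(c["distortion"])
    if name=="wrist":
        T=np.eye(4);T[:3,:3]=R.from_rotvec(s["tcp_rot"]).as_matrix();T[:3,3]=s["tool_pos"]
        T=T@np.array(c["T_tool_cam"]);Rc,p=T[:3,:3],T[:3,3]
    else:
        Rc=np.array(c["rotation"]);p=np.array(c["position"])
        if Rc.shape!=(3,3): Rc=R.from_rotvec(Rc).as_matrix()
    return img,d,K,D,Rc,p
def ray(c,u,v):
    n=cv2.undistortPoints(np.array([[[u,v]]],float),c[2],c[3])[0,0]
    return c[4]@np.array([n[0],n[1],1.])
def at_z(c,u,v,z):
    r=ray(c,u,v);return c[5]+r*(z-c[5][2])/r[2]
def at_d(c,u,v,k=1):
    u0,v0=int(round(u)),int(round(v));w=c[1][v0-k:v0+k+1,u0-k:u0+k+1];w=w[w>0]
    return c[5]+ray(c,u,v)*np.median(w) if len(w) else None
def proj(c,P):
    P=np.atleast_2d(P);q=(P-c[5])@c[4]
    return cv2.projectPoints(q,np.zeros(3),np.zeros(3),c[2],c[3])[0][:,0]
E
python3 - <<'E'
from h import *
np.set_printoptions(precision=4,suppress=True)
for n in("top","side"):
    c=cam(n);cv2.imwrite(f"pics/{n}0.png",cv2.resize(c[0],(768,576)));print(n,c[5],c[4].tolist())
    for t in ["bottle_red","bottle_yellow","bottle_green","bottle_blue","flap_handle","camera","case","bean_jar","cream_pot","cylinder","spray","mug","lens"]:
        try:r=spot_in(n,t)
        except Exception as e: print(t,e);continue
        for x in r[:2]:
            P=at_d(c,*x["rect"][:2]);print(t,round(x["score"],2),np.round(x["rect"]),P)
print(eyes.get_calibration("wrist")["T_tool_cam"]);print(bot.read_state())
E
```

```text
top [0.2791 0.0375 1.7205] [[0.019167367027087497, -0.9817242138651427, 0.18934143749353016], [-0.9998136409528238, -0.019256343907419867, 0.0013698846582999857], [0.0023011748970451773, -0.1893324090856783, -0.9819103540873304]]
bottle_red 0.23 [246. 185.  90.  58.] [0.592  0.0916 0.1105]
bottle_green 0.68 [247. 190.  95.  62.] [0.5782 0.0863 0.0961]
flap_handle 0.55 [249. 186.  95.  68.] [0.5908 0.0822 0.1048]
camera 0.83 [379. 207.  85.  32.] [ 0.5385 -0.4044  0.008 ]
case 0.93 [246. 187.  97.  66.] [0.5847 0.0919 0.1054]
bean_jar 0.95 [294. 143.  17.  26.] [ 0.758  -0.0814  0.0839]
bean_jar 0.69 [356. 160.  20.  24.] [ 0.6984 -0.3076  0.0774]
cream_pot 0.44 [331. 153.  11.  14.] [ 0.7325 -0.2202  0.0474]
cylinder 0.69 [358. 161.  22.  23.] [ 0.6949 -0.3141  0.0831]
spray 0.55 [134. 234.  12.  10.] [0.4127 0.4886 0.073 ]
mug 0.62 [138. 188.  27.  26.] [0.5929 0.5025 0.0014]
mug 0.42 [134. 231.  11.  10.] [0.4215 0.4852 0.0905]
lens 0.66 [405. 198.  22.  19.] [ 0.5388 -0.4397  0.2211]
side [0.453  1.2184 1.0582] [[-0.9935206014665336, -0.07955190304011966, 0.08116840015839275], [-0
[... 823 characters left out ...]
6869 -0.0307  0.1621]
lens 0.49 [279.  98.  19.  12.] [ 0.535  -0.4157  0.2156]
[[ 0.001  -0.9658 -0.2594  0.0657]
 [ 1.      0.0012 -0.0007 -0.0005]
 [ 0.001  -0.2594  0.9658 -0.1285]
 [ 0.      0.      0.      1.    ]]
{'time': 1.4, 'q': array([ 1.1001,  0.2639,  1.604 ,  0.    ,  1.2737, -0.0369]), 'joint_vel': array([-0.0004,  0.0008, -0.0007, -0.0016, -0.0006, -0.0008]), 'joint_torque': array([  0.0014, -51.5054, -36.7716,   0.0002,   0.0009,   0.    ]), 'tool_pos': array([0.2837, 0.6125, 0.2453]), 'tcp_rot': array([-0.6761, -3.068 ,  0.0001]), 'wrist_force': array([ 0.1622, -0.3276, -0.0182]), 'torque': array([-0.0146, -0.0895,  0.0023]), 'grip_force': 0.0, 'width': 0.9979113811468359}
```

Run:
```python
from h import *
for n,(a,b,e,f) in {"top":(110,120,430,270),"side":(190,70,320,340)}.items():
    im=cv2.resize(cv2.imread(f"pics/{n}0.png"),(512,384)); im=cam(n)[0]
    cr=im[b:f,a:e]; k=min(800/(e-a),600/(f-b)); cv2.imwrite(f"pics/{n}1.png",cv2.resize(cr,None,fx=k,fy=k,interpolation=cv2.INTER_CUBIC)); print(n,k)
```

```text
top 2.5
side 2.2222222222222223
```

View pics/top1.png

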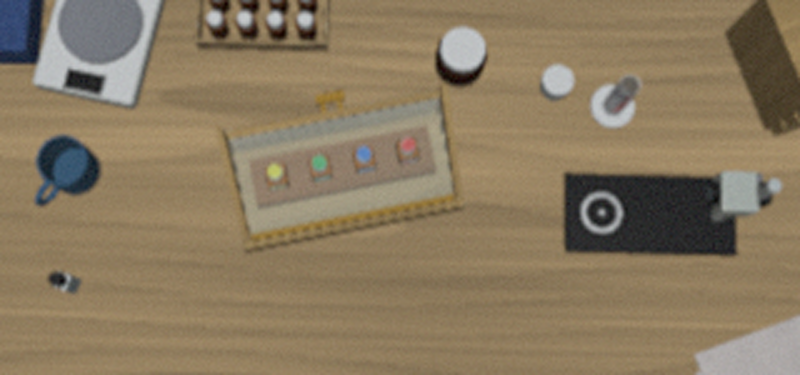

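View pics/side1.png

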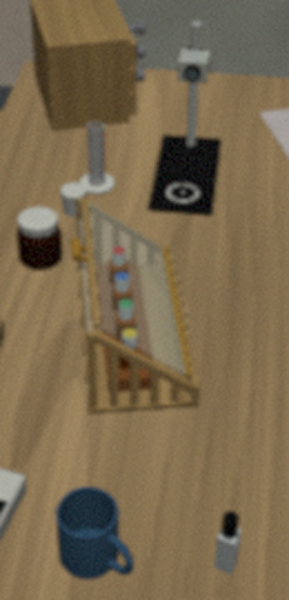

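Run:
```python
from h import *
np.set_printoptions(precision=4,suppress=True)
c=cam("top");im=c[0].astype(float);hsv=cv2.cvtColor(cv2.GaussianBlur(c[0],(3,3),0),cv2.COLOR_BGR2HSV)
def cen(u,v,r,w):
    y,x=np.mgrid[v-r:v+r+1,u-r:u+r+1];W=np.clip(w[v-r:v+r+1,u-r:u+r+1],0,None);W=np.clip(W-W.max()*.4,0,None);return (W*x).sum()/W.sum(),(W*y).sum()/W.sum()
B,G,Rr=im[...,0],im[...,1],im[...,2]
W={"y":(220,189,np.minimum(Rr,G)-B),"g":(238,185,G-Rr),"b":(255,182,B-Rr),"r":(273,178,Rr-np.maximum(G,B))}
P=[]
for k,(u,v,w) in W.items():
    p=cen(u,v,4,w);P.append(at_z(c,*p,.092));print(k,p,P[-1])
P=np.array(P);d=P[0]-P[3];yaw=np.arctan2(-d[0],d[1]);m=P.mean(0)
print("spacing",np.linalg.norm(np.diff(P,axis=0),axis=1),"yaw",np.degrees(yaw),m)
ex=np.array([np.cos(yaw),np.sin(yaw),0]);ey=np.array([-ex[1],ex[0],0]);m[2]=0
# rack centre at case x=+15 (back panel inner 70, 55 behind centre line)
o=m-.015*ex
for n,q in {"handle":(.0847,0,.175),"FL":(-.08,.165,.045),"FR":(-.08,-.165,.045),"BL":(.08,.165,.155),"BR":(.08,-.165,.155)}.items():
    X=o+q[0]*ex+q[1]*ey+np.array([0,0,q[2]]);uv=proj(c,X)[0];print(n,X,uv,(uv-[110,120])*2.5)
g=np.clip(160-im.max(2)*0,0,None)
p=cen(350,205,11,im.min(2));print("ring",p,at_z(c,*p,.01))
for u,v in ((565,175),(736,180),(736,254),(566,250)):print("foot",at_z(c,u/2.5+110,v/2.5+120,.01))
s=cam("side")
for u,v in((193,73),):
  for zz in(.2,.21,.22,.23):print("lens side z",zz,at_z(s,u/2.2222+190,v/2.2222+70,zz))
cv2.imwrite("pics/lens.png",cv2.resize(np.hstack([s[0][80:160,240:320],c[0][170:250,360:440]]),None,fx=5,fy=5,interpolation=cv2.INTER_CUBIC))
```

```text
y (np.float64(219.20997876857749), np.float64(187.81231422505306)) [0.5839 0.1873 0.092 ]
g (np.float64(237.2090939263193), np.float64(184.65516096913376)) [0.5966 0.1233 0.092 ]
b (np.float64(255.10271830647102), np.float64(181.03776762088043)) [0.611  0.0597 0.092 ]
r (np.float64(272.92526017029326), np.float64(177.30983916745504)) [ 0.6259 -0.0039  0.092 ]
spacing [0.0652 0.0653 0.0653] yaw 12.410992432843505 [0.6044 0.0916 0.092 ]
handle [0.6724 0.1066 0.175 ] [241.5943 158.4104] [328.9857  96.0261]
FL [0.4761 0.2323 0.045 ] [206.8872 219.1304] [242.2179 247.826 ]
FR [ 0.547 -0.09   0.045] [295.7852 201.5569] [464.463  203.8923]
BL [0.6324 0.2667 0.155 ] [195.2852 170.2208] [213.213 125.552]
BR [ 0.7033 -0.0556  0.155 ] [288.5554 152.1399] [446.3885  80.3497]
ring (np.float64(349.98407007537173), np.float64(204.79323691179465)) [ 0.5442 -0.2956  0.01  ]
foot [ 0.5994 -0.2437  0.01  ]
foot [ 0.5967 -0.5039  0.01  ]
foot [ 0.4843 -0.4997  0.01  ]
foot [ 0.4862 -0.244   0.01  ]
lens side z 0.2 [ 0.5408 -0.407   0.2   ]
lens side z 0.21 [ 0.5398 -0.388   0.21  ]
lens side z 0.22 [ 0.5388 -0.3691  0.22  ]
lens side z 0.23 [ 0.5377 -0.3502  0.23  ]
```

View pics/lens.png

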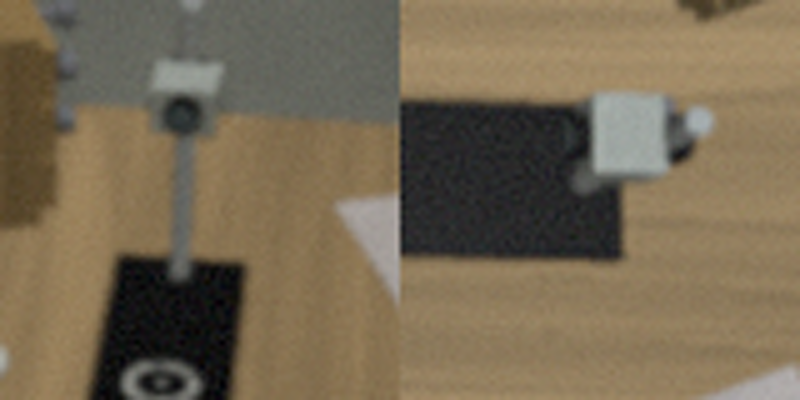

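The rightmost pocket (case y = −97.5) holds the red bottle. The handle is at the case's far edge, at crop pixel (330,100), and the lens is at side-crop pixel (184,115). I'll move above the handle.

Request:
carry_out(series="0.024 -0.0315 0.003 -8.9;0.024 -0.0315 0.003 -8.9;0.024 -0.0315 0.003 -8.9;0.024 -0.0315 0.003 -8.9;0.024 -0.0315 0.003 -8.9;0.024 -0.0315 0.003 -8.9;0.024 -0.0315 0.003 -8.9;0.024 -0.0315 0.003 -8.9;0.024 -0.0315 0.003 -8.9;0.024 -0.0315 0.003 -8.9;0.024 -0.0315 0.003 -8.9;0.024 -0.0315 0.003 -8.9;0.024 -0.0315 0.003 -8.9;0.024 -0.0315 0.003 -8.9;0.024 -0.0315 0.003 -8.9;0.024 -0.0315 0.003 -8.9;0 0 0 0;0 0 0 0", jaw=1)

```text
time: 3.85
tool_pos: [0.6674, 0.1086, 0.293]
tcp_rot: [-3.122, -0.35, 0.001]
wrist_force: [-0.1, 0.0, -0.5]
width: 1.002
grip_force: 0.0
```

Run:
```python
from h import *
np.set_printoptions(precision=4,suppress=True)
s=bot.read_state();print(s["time"],s["tool_pos"],s["q"],R.from_rotvec(s["tcp_rot"]).as_matrix().tolist())
c=cam("wrist");im=c[0].copy()
o=np.array([.6044,.0916,0]);y=np.radians(12.4);ex=np.array([np.cos(y),np.sin(y),0]);ey=np.array([-ex[1],ex[0],0]);o=o-.015*ex
for q in[(.0847,.02,.175),(.0847,-.02,.175)]+[(.015,k,.092) for k in(-.0975,-.0325,.0325,.0975)]:
    uv=proj(c,o+q[0]*ex+q[1]*ey+[0,0,q[2]])[0];print(q,uv);cv2.drawMarker(im,tuple(int(t) for t in np.clip(uv,-999,999)),(255,0,255),0,12,1)
np.save("d.npy",c[1]);cv2.imwrite("pics/w1.png",im);print(spot_in("wrist","flap_handle"))
```

```text
3.85 [0.6674 0.1086 0.293 ] [0.1242 0.2428 1.5428 0.0006 1.3567 1.4718] [[0.9752279166270562, 0.2212011694139434, -0.000743828713407893], [0.22120154856741936, -0.9752279999096839, 0.00047233836704094645], [-0.0006209207893036432, -0.0006251736249071053, -0.9999996118075806]]
(0.0847, 0.02, 0.175) [235.5965 183.6882]
(0.0847, -0.02, 0.175) [288.1539 184.0799]
(0.015, -0.0975, 0.092) [352.0446 229.485 ]
(0.015, -0.0325, 0.092) [291.1736 229.2751]
(0.015, 0.0325, 0.092) [229.6911 228.8422]
(0.015, 0.0975, 0.092) [168.6653 228.1936]
[{'rect': [261.6, 228.2, 361.9, 108.3], 'score': 0.87}]
```

View pics/w1.png

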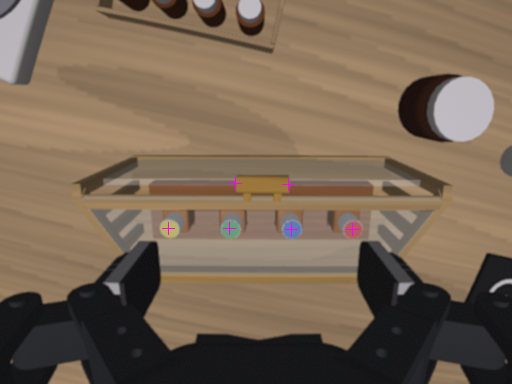

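The predictions match: handle ends at (236,184) and (288,184), dots on their markers. I'll descend and grip.

Request:
carry_out(series="0.005 -0.002 -0.025 -0.4;0 0 -0.03 0;0 0 -0.03 0;0 0 -0.02 0;0 0 -0.01 0;0 0 0 0")

```text
time: 4.7
tool_pos: [0.6724, 0.1068, 0.1779]
tcp_rot: [-3.123, -0.339, 0.001]
wrist_force: [-0.8, -0.2, -0.0]
width: 0.997
grip_force: 0.0
```

Request:
carry_out(series="0 0 0 0;0 0 0 0;0 0 0 0;0 0 0 0;0 0 0 0;0 0 0 0", jaw=-1, grip_force=30)

```text
time: 5.45
tool_pos: [0.6733, 0.1071, 0.1797]
tcp_rot: [-3.122, -0.338, -0.003]
wrist_force: [-1.4, 2.6, 5.1]
width: 0.459
grip_force: 31.1
```

Run:
```python
import numpy as np
y=np.radians(12.4);r=.202;N=24
t=np.radians(40)+np.linspace(0,1.15,N+1)
h=np.c_[r*np.cos(t),r*np.sin(t)];d=np.diff(h,axis=0)
print(";".join(f"{a*np.cos(y):.4f} {a*np.sin(y):.4f} {b:.4f} 0" for a,b in d))
```

```text
-0.0062 -0.0014 0.0073 0;-0.0066 -0.0014 0.0069 0;-0.0069 -0.0015 0.0066 0;-0.0072 -0.0016 0.0063 0;-0.0075 -0.0016 0.0059 0;-0.0078 -0.0017 0.0055 0;-0.0080 -0.0018 0.0052 0;-0.0082 -0.0018 0.0048 0;-0.0084 -0.0019 0.0043 0;-0.0086 -0.0019 0.0039 0;-0.0088 -0.0019 0.0035 0;-0.0090 -0.0020 0.0031 0;-0.0091 -0.0020 0.0026 0;-0.0092 -0.0020 0.0022 0;-0.0093 -0.0020 0.0017 0;-0.0094 -0.0021 0.0013 0;-0.0094 -0.0021 0.0008 0;-0.0094 -0.0021 0.0003 0;-0.0095 -0.0021 -0.0001 0;-0.0094 -0.0021 -0.0006 0;-0.0094 -0.0021 -0.0011 0;-0.0093 -0.0021 -0.0015 0;-0.0093 -0.0020 -0.0020 0;-0.0092 -0.0020 -0.0024 0
```

Request:
carry_out(series="-0.006 -0.0014 0.0073 0;-0.0066 -0.0014 0.0069 0;-0.0069 -0.0015 0.0066 0;-0.0072 -0.0016 0.0063 0;-0.0075 -0.0016 0.0059 0;-0.0078 -0.0017 0.0055 0;-0.008 -0.0018 0.0052 0;-0.0082 -0.0018 0.0048 0;-0.0084 -0.0019 0.0043 0;-0.0086 -0.0019 0.0039 0;-0.0088 -0.0019 0.0035 0;-0.009 -0.002 0.0031 0")

```text
time: 6.95
tool_pos: [0.5786, 0.086, 0.2415]
tcp_rot: [-3.123, -0.338, 0.002]
wrist_force: [0.9, 5.4, -0.3]
width: 0.458
grip_force: 30.6
```

Request:
carry_out(series="-0.0091 -0.002 0.0026 0;-0.0092 -0.002 0.0022 0;-0.0093 -0.002 0.0017 0;-0.0094 -0.0021 0.0013 0;-0.0094 -0.0021 0.0008 0;-0.0094 -0.0021 0.0003 0;-0.0095 -0.0021 -0.0001 0;-0.0094 -0.0021 -0.0006 0;-0.0094 -0.0021 -0.0011 0;-0.0093 -0.0021 -0.0015 0;-0.0093 -0.002 -0.002 0;-0.0092 -0.002 -0.0024 0;-0.009 -0.002 -0.0029 0;-0.009 -0.002 -0.0033 0")

```text
time: 8.7
tool_pos: [0.4491, 0.0572, 0.2377]
tcp_rot: [-3.123, -0.337, -0.0]
wrist_force: [-1.3, 4.0, 5.7]
width: 0.458
grip_force: 29.9
```

Request:
carry_out(series="0 0 0 0;0 0 0 0;0 0 0 0;0 0 0 0;0 0 0 0;0 0 0.01 0;0 0 0.03 0;0 0 0.03 0", jaw=1)

```text
time: 9.7
tool_pos: [0.4498, 0.0573, 0.3078]
tcp_rot: [3.123, 0.338, -0.0]
wrist_force: [-0.5, 0.5, -0.6]
width: 1.003
grip_force: 0.0
```

Request:
carry_out(series="0.0293 -0.0102 -0.008 0;0.0293 -0.0102 -0.008 0;0.0293 -0.0102 -0.008 0;0.0293 -0.0102 -0.008 0;0.0293 -0.0102 -0.008 0;0.0296 -0.01 -0.008 0;0 0 0 0;0 0 0 0;0 0 0 0;0 0 0 0;0 0 0 0;0 0 0 0;0 0 0 0;0 0 0 0;0 0 0 0;0 0 0 0;0 0 0 0", jaw=0.2)

```text
time: 11.82
tool_pos: [0.6259, -0.0037, 0.2585]
tcp_rot: [-3.123, -0.338, 0.0]
wrist_force: [1.2, 0.0, -0.6]
width: 0.603
grip_force: 0.0
```

Run:
```python
from h import *
np.set_printoptions(precision=4,suppress=True)
s=bot.read_state();print(s["time"],s["tool_pos"],s["width"])
c=cam("wrist");im=c[0].copy();B,G,Rr=[im[...,i].astype(float) for i in range(3)]
m=((Rr-np.maximum(G,B))>80).astype(np.uint8)
n,l,st,ce=cv2.connectedComponentsWithStats(m)
for i in range(1,n):
    if st[i,4]>30:print(st[i],ce[i],at_z(c,*ce[i],.092))
print(proj(c,[[.6259,-.0039,.092]]))
t=cam("top")[0];cr=cv2.resize(t[150:260,190:310],(524,480))
cv2.imwrite("pics/w2.png",np.hstack([cv2.resize(im,None,fx=.5,fy=.5),cv2.resize(t[140:260,190:350],(256,192))]))
```

```text
11.825 [ 0.6259 -0.0037  0.2585] 0.602657272717497
[247 166  23  22 377] [257.8992 176.4297] [ 0.6254 -0.0039  0.092 ]
[[257.9658 175.9296]]
```

View pics/w2.png

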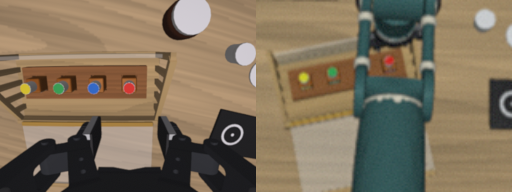

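The flap is down and the red dot sits at (258,176), as predicted. I'll descend and grip the body.

Request:
carry_out(series="0 0 -0.03 0;0 0 -0.04 0;0 0 -0.04 0;0 0 -0.04 0;0 0 -0.025 0;0 0 -0.015 0;0 0 -0.0105 0;0 0 0 0;0 0 0 0")

```text
time: 13.05
tool_pos: [0.6241, 0.0016, 0.0596]
tcp_rot: [-3.116, -0.337, 0.005]
wrist_force: [-13.0, 20.2, 14.0]
width: 0.601
grip_force: 0.2
```

Request:
carry_out(series="0 0 0 0;0 0 0 0;0 0 0 0;0 0 0 0;0 0 0 0;0 0 0 0", jaw=-1, grip_force=30)

```text
time: 13.8
tool_pos: [0.626, -0.0025, 0.059]
tcp_rot: [-3.122, -0.337, -0.0]
wrist_force: [-3.9, 6.2, 5.8]
width: 0.343
grip_force: 31.7
```

Request:
carry_out(series="0 0 0.005 0;0 0 0.01 0;0 0 0.015 0;0 0 0.025 0;0 0 0.025 0;0 0 0.025 0;0 0 0.025 0;0 0 0.025 0;0 0 0 0;0 0 0 0")

```text
time: 15.05
tool_pos: [0.6256, -0.0039, 0.2127]
tcp_rot: [-3.123, -0.337, 0.001]
wrist_force: [-0.3, 0.1, -0.6]
width: 0.34
grip_force: 31.8
```

Request:
carry_out(series="0 0 0.015 0;0 0 0.015 0;-0.0068 -0.0231 0 6.4;-0.0068 -0.0231 0 6.4;-0.0068 -0.0231 0 6.4;-0.0068 -0.0231 0 6.4;-0.0068 -0.0231 0 6.4;-0.0068 -0.0231 0 6.4;-0.0068 -0.0231 0 6.4;-0.0068 -0.0231 0 6.4;-0.0068 -0.0231 0 6.4;-0.0068 -0.0231 0 6.4;-0.0068 -0.0231 -0.01 6.4;-0.0072 -0.0235 -0.01 6.6;0 0 -0.01 0;0 0 0 0;0 0 0 0;0 0 0 0;0 0 0 0")

```text
time: 17.42
tool_pos: [0.5443, -0.281, 0.2136]
tcp_rot: [2.233, 2.209, 0.0]
wrist_force: [-0.2, -0.2, 0.4]
width: 0.344
grip_force: 31.8
```

Run:
```python
from h import *
np.set_printoptions(precision=4,suppress=True)
s=bot.read_state();print(s["time"],s["tool_pos"],s["width"],R.from_rotvec(s["tcp_rot"]).as_matrix()[:,0])
S=cam("side");t=cam("top");w=cam("wrist")
cv2.imwrite("pics/f.png",np.hstack([cv2.resize(S[0][60:220,190:330],(350,400)),cv2.resize(t[0][140:260,190:350],(450,400))]))
cv2.imwrite("pics/g.png",w[0])
```

```text
17.425 [ 0.5443 -0.281   0.2136] 0.3442916126060768 [ 0.0109  0.9999 -0.0003]
```

View pics/f.png

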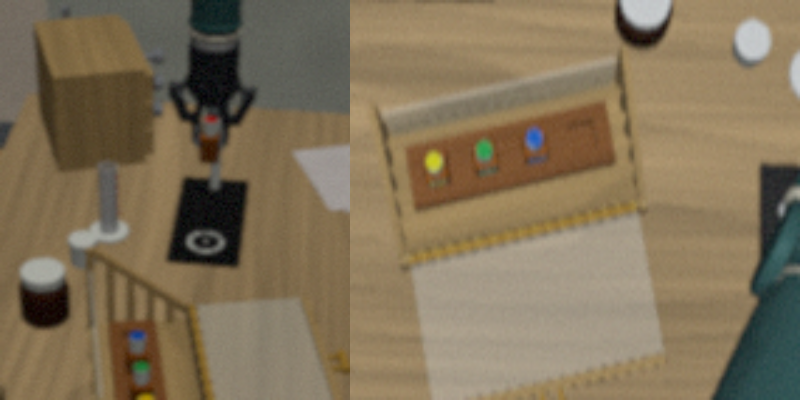

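View pics/g.png

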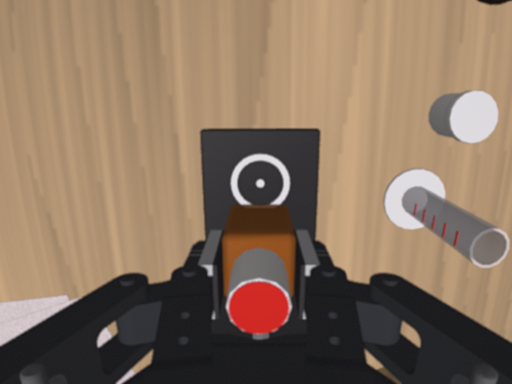

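The bottle is upright and square in the fingers over the ring (wrist picture, ring at (260,183)). The flap is down and the other bottles are in place. One last numeric check.

Run:
```python
from h import *
np.set_printoptions(precision=4,suppress=True)
c=cam("wrist");print("ring",at_z(c,260.5,183,.01));print("dot",at_d(c,259,307,3))
for z in(.24,.246,.252):print(z,at_z(c,259,307,z))
s=cam("side");print("lens px for view hyp",[proj(s,[[.543,-.406,z]])[0] for z in(.19,.2,.21)])
```

```text
ring [ 0.5456 -0.2968  0.01  ]
dot [ 0.544  -0.2806  0.2475]
0.24 [ 0.5439 -0.2858  0.24  ]
0.246 [ 0.544  -0.2816  0.246 ]
0.252 [ 0.544  -0.2775  0.252 ]
lens px for view hyp [array([276.1999, 105.1179]), array([276.2991, 102.9282]), array([276.3989, 100.7233])]
```

Label is at about (0.544, −0.297, 0.201), against a view point of (0.545, −0.297, 0.20). I'll hand in.

```bash
python3 -c "
from workcell import bot
print(bot.finish_job())"
```

```text
the job is handed in; nothing more can be done
None
```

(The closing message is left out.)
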